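Set the spotlight's rotary mount to 90 degrees

ROBOT

A 7-joint arm with a two-finger parallel gripper is mounted at the origin on the work surface. World frame = base frame: x ahead of the robot, y to its left, z up, the work surface at z = 0. Lengths are in m, angles in rad, forces in N, time in s.
With the tool pointing down it reaches from about 0.425 to 0.95 m from the base axis. Payload 4.7 kg.
Tool frame: the origin (TCP) lies at the very end of the fingers, on their centre line; the grasp point (between the pads) lies ctrl.grip_point_offset behind it (ctrl.grip_point_offset is the distance from the TCP to the grasp point, in m); z points along the fingers, y is the line along which they close (so a half turn about z gives the same grasp; the last joint's range is limited). The gripper opens to 87 mm and grips with 3 to 60 N. Pads are 19 mm wide; open, the fingers measure 117 mm over their backs; the gripper's body (75 mm by 190 mm) begins 51 mm behind the grasp point.
Start: joints at [-0.029, 0.469, -0.049, 1.532, 0.024, 1.141, -0.082], TCP at [0.675, 0, 0.223] pointing down, gripper open.
Joint ranges: [-2.59, 2.59], [-0.33, 1.99], [-1.39, 1.29], [0.1, 2.45], [-1.04, 4.18], [0.21, 1.99], [-2.66, 2.66]. Speed limits (rad/s): [2.57, 2.57, 3.14, 3.14, 3.14, 3.14, 3.14].

INTERFACE

Orientations are given as [roll, pitch, yaw] about the fixed x, y, z axes, in that order (R = Rz(yaw) Ry(pitch) Rx(roll)).
In Python, from cell import ctrl gives the robot as it stands.
- The arm moves only by the tool move_arm, never from a script. Its argument "increments" is a list of rows, each an object of numbers: "grip": the opening, from 0 (shut) to 1 (fully open); "dx", "dy", "dz": the shift along the tool's x, y, z in cm; "ax", "ay", "az": the turn, a rotation vector about the tool's x, y, z in degrees. In form: [{"grip": .., "dx": .., "dy": .., "dz": .., "ax": .., "ay": .., "az": ..}, ...]. A call has 1 to 20 rows; each row is the pose to reach, as a shift and turn from the pose commanded when the call began, along the tool's axes at that moment; what a row does not reach only later rows make up. A row lasts 1/8 s, in which the tool goes at most 62.5 mm and 10.7 degrees, less where a joint would pass 70% of its speed; a pose out of reach is approached as far as the arm can. A call with a gripper value outside its range is refused whole. The fingers move at their own pace and stop on an object; "grip_force" is the grip in N (left out, the last holds). Time passes only in rows, so rows that repeat a pose let the fingers close. It gives the time, the measured TCP pose, the force, the opening and the grip force at its end, in the units of the state.
- ctrl.get_obs(): the state, without advancing time (a new reading comes with each control period).
- ctrl.capture(name): name is "scene" or "side" or "wrist"; returns the picture (480x640x3 uint8, red, green, blue); there is no depth.
- ctrl.get_calibration(name): a dict with "intrinsics" (3x3 intrinsics, pixels), "R" (3x3) and "t" (3): a world point X has camera coordinates R X + t; the wrist camera has in their place "mount" (4x4, takes a point from camera to tool coordinates, whose origin is the TCP and whose axes are the flange's). Camera axes: x right, y down, z forward; pixel columns grow to the right and rows downward; lengths in m; the calibration is good to about 2 mm. The wrist camera is an equidistant fisheye: a pixel r from the principal point sees the ray r / f radians off the axis. A picture is of the moment at which its call begins: read the wrist's pose just before it. get_calibration takes no time and is no camera call.
- ctrl.close_job(): hands the job in; it is judged then, once.
Trained networks look in the newest picture that a camera, given by its name, has taken for a name from the list of things; names that differ only in an ending like _2 or _b are one class to them, and where a whole thing is asked for, a point or a joint stands for the part that bears it (a point fixed in the world has none). Each returns a list of dicts, best first, with "confidence" (0 to 1); they miss things now and then, are a little off and sometimes report something else, mostly with a low value. They report only what shows in the picture. A call takes as long as a camera call. They do not tell look-alikes from the thing itself.
- ctrl.regions_of(label, camera): "mask" (480x640 bool, what is visible of it) and "box" ([left, top, right, bottom] in pixels, round what is visible of it).
- ctrl.landmark_of(label, camera): "location" ([row, column] in pixels: a listed point, or the origin of a listed thing).
The state is a dict: "time_s": time; "q": joint angles; "qd": joint speeds; "joint_efforts": joint torques, N m; "position": TCP position; "ee_rot": TCP orientation; "force": force on the tool from outside, world axes, zero at the start; "wrist_torque": the same for the moment, N m; "width": finger opening in m; "gripper_force": force on a finger pad.
Only numpy, scipy, OpenCV 4.12 (cv2) and the standard library are available. Lean on these libraries where they do the work, as an engineer would, in place of code of your own. Each camera call takes 0.05 s, during which the arm holds its last target. There are 200 camera calls.

TASK

On the lamp-testing table two lamp heads stand on graduated rotary mounts. Turn the one with the round, tube-shaped spotlight until its scale reads 90 degrees at the index line on its base, and let go of it there. Leave the square floodlight on the other mount at the setting it has.

Things in the scene. Friction and masses are not known exactly. Their poses are not given: they have to be found in the camera images.
- spot_turn (a joint): reading of the spotlight's mount, rad, 0 to 2.618 (stops at 0 and 150 deg); 90 deg = 1.571; starts at 8 to 55 deg. Grows as the head turns clockwise seen from above; stiff (0.1 N m), stays put. Its aluminium disc (136 mm wide, top at z 24 mm) has rim lines every 10 deg, long ones every 30; a 10 mm black dot marks zero: 90 is the third long line after it. The line at the index is the reading.
- spot_grip (a point): middle of the spotlight head, on the turning axis, 80 mm above the table; turns with it. x points level along the tube to its glass front, z up. Black tube 44 mm in diameter; front end 48 mm ahead (rim 48 mm wide), rear end 42 mm behind (47 mm fins from 23 mm behind); on a 16 mm stem, rigid with the disc: grip it here across its sides to turn. The zero line lies under the rear end (-x).
- spot_base: fixed dark steel base of the spotlight's mount, 164 mm in diameter, 12 mm high. Origin: centre of its underside, on the turning axis; z up. x points to the index, a white line on a steel block at the rim (24 mm high, 16 mm wide, 70 to 83 mm from the centre). At reading 0 the head's front points away from the index; at 90 deg the tube is square to x.
- flood_mark (a point): zero line on the disc of the other mount, of the same sizes but with a square black floodlight head (86 mm wide, 62 high, 30 thick, top 111 mm above the table). The point is 60 mm from that mount's axis, 24 mm above the table; x points from it to the axis. It turns just as easily and must stay at its setting.
Not all that is in view belongs to the job. Leave any purple or red look-alike of the spot_base alone.

How it is judged:
At the end, for the whole second after the job is handed in: The spotlight's mount reads 90 degrees, give or take 10, and is at rest; the floodlight's mount is within 13 mm at its scale (12 degrees) of where it stood at the start (value of joint spot_turn between 1.396 and 1.745 rad and velocity of joint spot_turn between -0.05 and 0.05 rad/s and distance of flood_mark from where it was at the start of the episode below 0.013 m); the robot touches nothing.
It fails at once if the floodlight's mount is turned by more than 13 mm at its scale (12 degrees) (distance of flood_mark from where it was at the start of the episode above 0.013 m).
It also fails if it takes over 32 s, if anything falls off the work surface, if the arm or the gripper's body presses on something with over 40 N, if the wrist force passes 120 N, or if a joint passes its speed limit or range.

## Working session

There is one attempt and no reset: what is moved stays moved. The work goes in short steps, Python scripts to look and compute and a tool call to move; the robot and the scene stay as the last step left them, time stands still between calls to the robot, and variables do not carry over. Pictures are saved under pics/ and viewed, at most 10 in all, crops included, and the job is handed in when it is done.

Besides the shell and the picture viewer there is one more tool, called after "Request:" in YAML: its name, and indented under it one key for each argument. move_arm: Moves the arm, as the interface text tells. Its arguments: {"type":"object","properties":{"increments":{"type":"array"},"grip_force":{"type":"number"}},"required":["increments"]}

```bash
mkdir -p pics
cat > h.py <<'E'
import numpy as np, cv2
from cell import ctrl
from scipy.spatial.transform import Rotation as Ro
def ray(cam,rc,obs=None):
    c=ctrl.get_calibration(cam);K=np.array(c["intrinsics"]);r,cc=rc
    d=np.array([(cc-K[0,2])/K[0,0],(r-K[1,2])/K[1,1],1.])
    if cam=="wrist":
        th=np.hypot(d[0],d[1]);d=np.array([d[0]*np.sinc(th/np.pi)/1 if 0 else d[0]/max(th,1e-9)*np.sin(th),d[1]/max(th,1e-9)*np.sin(th),np.cos(th)])
        M=np.array(c["mount"]);R=Ro.from_euler("xyz",obs["ee_rot"]).as_matrix()
        return R@M[:3,3]+np.array(obs["position"]),R@M[:3,:3]@d
    R=np.array(c["R"]);t=np.array(c["t"]);return -R.T@t,R.T@(d/np.linalg.norm(d))
def onz(o,d,z): return o+d*(z-o[2])/d[2]
def tri(rs):
    A=0;b=0
    for o,d in rs:
        P=np.eye(3)-np.outer(d,d);A=A+P;b=b+P@o
    return np.linalg.solve(A,b)
def proj(cam,X,obs=None):
    c=ctrl.get_calibration(cam);K=np.array(c["intrinsics"])
    if cam=="wrist":
        M=np.array(c["mount"]);R=Ro.from_euler("xyz",obs["ee_rot"]).as_matrix()
        p=M[:3,:3].T@(R.T@(np.array(X)-obs["position"])-M[:3,3]);r=np.hypot(p[0],p[1]);th=np.arctan2(r,p[2]);p=np.array([p[0]/r*th,p[1]/r*th,1])
    else: p=np.array(c["R"])@X+c["t"];p=p/p[2]
    return (K@p)[:2]
E
cat > a.py <<'E'
from h import *
o=ctrl.get_obs();print(o["time_s"],o["position"],o["ee_rot"],o["width"],ctrl.grip_point_offset)
ims={}
for c in ["scene","side","wrist"]:
    ims[c]=ctrl.capture(c);cv2.imwrite(f"pics/a_{c}.png",ims[c][:,:,::-1])
    for l in ["spot_grip","spot_base","flood_mark"]:
        for d in ctrl.landmark_of(l,c): 
            r=ray(c,d["location"],o);print(c,l,np.round(d["location"],1),round(d["confidence"],2),onz(*r,{"spot_grip":.08,"spot_base":0,"flood_mark":.024}[l]).round(3))
E
python3 a.py
```

```text
0.0 [6.74419177e-01 5.69046798e-06 2.21502850e-01] [-3.13968193e+00  6.73698779e-05  1.57082333e+00] 0.08723535860381848 0.0187
scene spot_grip [201.1 204.7] 0.77 [ 0.184 -0.331  0.08 ]
scene spot_grip [281.9 312.8] 0.7 [ 0.552 -0.17   0.08 ]
scene spot_grip [377.2 226.8] 0.6 [ 0.705 -0.441  0.08 ]
scene spot_base [217.9 205.9] 0.86 [ 0.171 -0.336  0.   ]
scene spot_base [296.9 310. ] 0.65 [ 0.54  -0.173  0.   ]
scene flood_mark [238.2 400.5] 0.63 [0.48  0.126 0.024]
side spot_grip [205.9 437.2] 0.77 [ 0.173 -0.354  0.08 ]
side spot_grip [173.7 273.6] 0.72 [ 0.687 -0.434  0.08 ]
side spot_grip [214.2 295.2] 0.7 [ 0.548 -0.193  0.08 ]
side spot_base [233.6 430.8] 0.89 [ 0.18  -0.331  0.   ]
side spot_base [192.4 271.6] 0.82 [ 0.704 -0.462  0.   ]
side spot_base [242.4 297.2] 0.7 [ 0.538 -0.178  0.   ]
side flood_mark [303.1 286.6] 0.83 [0.474 0.136 0.024]
wrist spot_grip [ 99.4 123.7] 0.23 [0.504 0.121 0.08 ]
wrist spot_base [356.1 208.3] 0.8 [ 0.541 -0.174  0.   ]
wrist flood_mark [ 99.6 125.2] 0.75 [0.475 0.131 0.024]
```

```bash
python3 -c "
import cv2,numpy as np
a=cv2.imread('pics/a_scene.png');b=cv2.imread('pics/a_side.png')
cv2.imwrite('pics/b1.png',cv2.resize(a[140:450,130:480],(677,600)))
c=b[120:340,200:500];cv2.imwrite('pics/b2.png',cv2.resize(c,None,fx=2.6,fy=2.6,interpolation=2))"
```

```text
(no output)
```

View pics/b1.png

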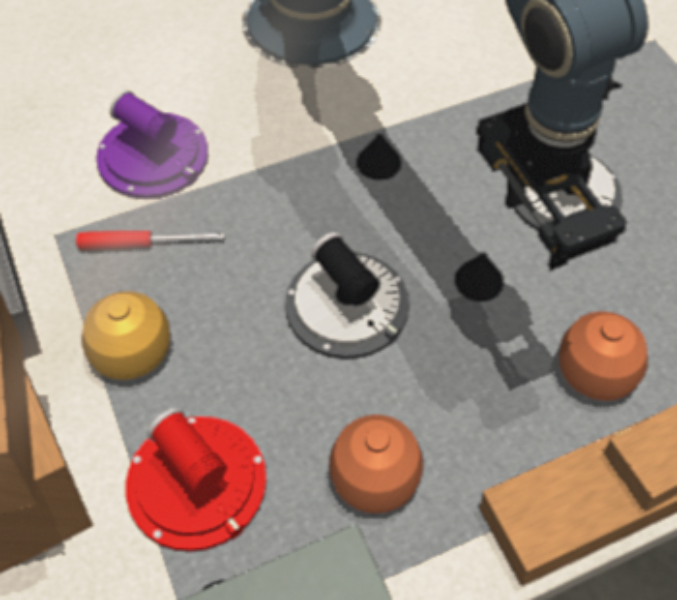

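View pics/a_wrist.png

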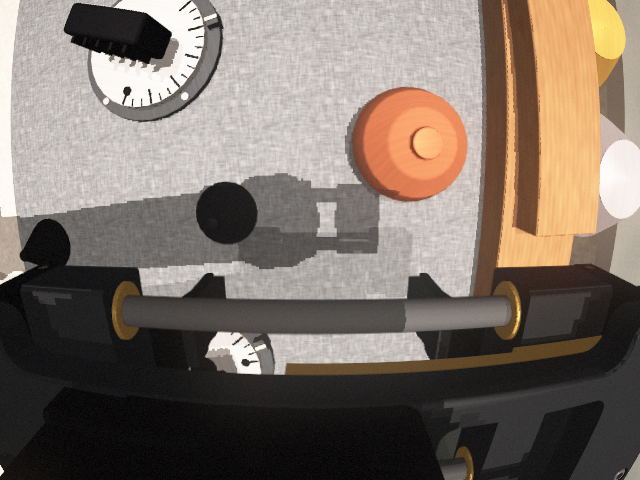

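The scene picture shows three mounts with tube heads. The purple one is at (205,205) px, the red one at (227,385), and the aluminium and black one at (309,295). Only the third fits: aluminium disc with a black round tube. The square floodlight sits under the wrist, at wrist px (125,45). I'll confirm with an enlarged crop.

```bash
python3 -c "
from h import *
a=cv2.imread('pics/a_scene.png');b=cv2.imread('pics/a_side.png');w=cv2.imread('pics/a_wrist.png')
f=lambda i,r,c,h,k:cv2.resize(i[r:r+h,c:c+h],(k,k),interpolation=2)
cv2.imwrite('pics/c.png',np.hstack([f(a,255,270,80,400),f(b,185,245,100,400)]))
print(tri([ray('scene',(281.9,312.8)),ray('side',(214.2,295.2))]),tri([ray('scene',(296.9,310)),ray('side',(242.4,297.2))]))
print(tri([ray('scene',(238.2,400.5)),ray('side',(303.1,286.6))]))
"
```

```text
[ 0.54861603 -0.17424541  0.08599718] [ 0.53861791 -0.17370181  0.00105318]
[0.47653862 0.12899321 0.01860317]
```

View pics/c.png

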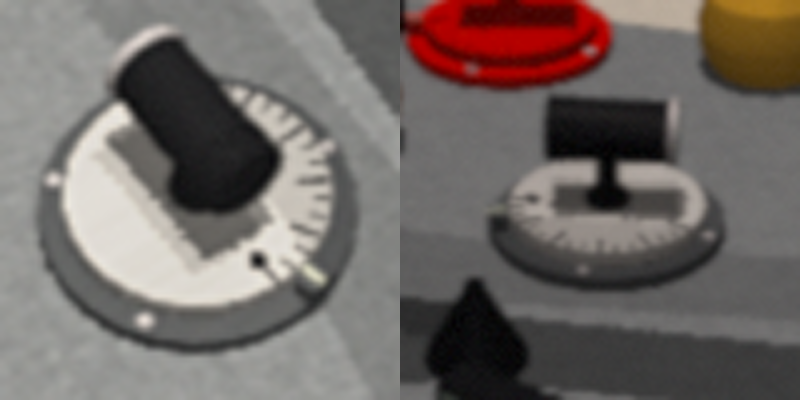

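View pics/b2.png

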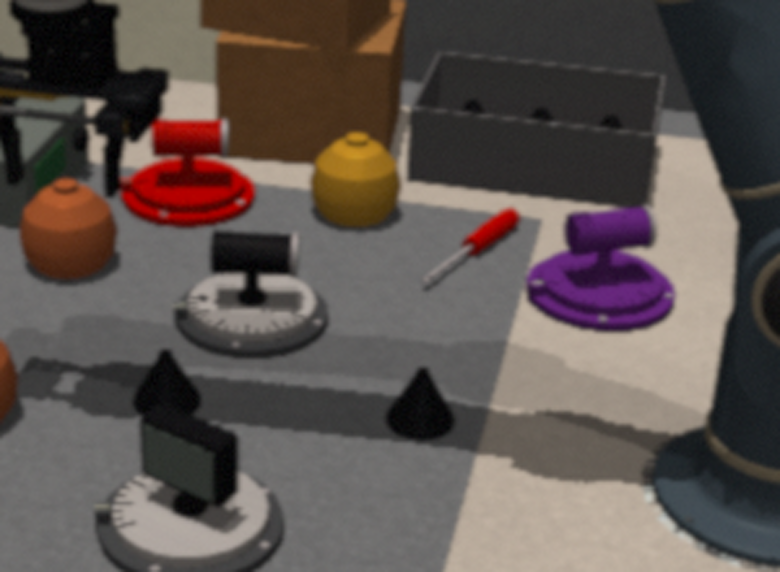

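Crop: the black tube on the aluminium disc is confirmed as the target. The dot is at scene (321.6,307), the index at (333,310), and the tube runs from (299,267) at the glass front to (320,288) at the rear.

```bash
python3 -c "
from h import *
P=dict(dot=((307,321.6),(234.5,278),.024),idx=((310,333),(237.5,268.7),.024),front=((267,299),(217.5,313.2),.08),rear=((288,320),(217,282),.08),cone2=((283,377),(255,262.5),.05),cone1=((210,327.5),(262,362),.05))
C=tri([ray('scene',(296.9,310)),ray('side',(242.4,297.2))])
for k,(a,b,z) in P.items():
  r=[ray('scene',a),ray('side',b)];T=tri(r);q=[onz(*x,z) for x in r]
  print(k,T.round(3),[x.round(3)[:2] for x in q],[round(float(np.degrees(np.arctan2(*(x-C)[1::-1]))),1) for x in q+[T]])
"
```

```text
dot [ 0.591 -0.165  0.023] [array([ 0.594, -0.165]), array([ 0.589, -0.166])] [9.0, 8.9, 9.0]
idx [ 0.611 -0.143  0.023] [array([ 0.614, -0.143]), array([ 0.609, -0.143])] [22.4, 23.6, 22.9]
front [ 0.496 -0.184  0.081] [array([ 0.497, -0.183]), array([ 0.495, -0.188])] [-167.3, -161.7, -166.5]
rear [ 0.577 -0.163  0.082] [array([ 0.575, -0.162]), array([ 0.578, -0.167])] [18.1, 9.3, 16.4]
cone2 [ 0.59  -0.015  0.043] [array([ 0.601, -0.016]), array([ 0.582, -0.011])] [68.4, 75.0, 71.9]
cone1 [ 0.331 -0.028  0.06 ] [array([ 0.325, -0.024]), array([ 0.332, -0.047])] [144.9, 148.6, 145.0]
```

Request:
move_arm:
  increments:
    - {"grip": 1, "dx": -1.7, "dy": -1.3, "dz": 0, "az": -10}
    - {"grip": 1, "dx": -3.5, "dy": -2.7, "dz": 0, "az": -20}
    - {"grip": 1, "dx": -5.3, "dy": -4, "dz": 0, "az": -30}
    - {"grip": 1, "dx": -7, "dy": -5.4, "dz": 0.5, "az": -40}
    - {"grip": 1, "dx": -8.7, "dy": -6.7, "dz": 1, "az": -50}
    - {"grip": 1, "dx": -10.5, "dy": -8, "dz": 2, "az": -60}
    - {"grip": 1, "dx": -12.2, "dy": -9.4, "dz": 3, "az": -70}
    - {"grip": 1, "dx": -14, "dy": -10.7, "dz": 4, "az": -80}
    - {"grip": 1, "dx": -15.7, "dy": -12, "dz": 5, "az": -90}
    - {"grip": 1, "dx": -17.4, "dy": -13.4, "dz": 6, "az": -100}
    - {"grip": 1, "dx": -17.4, "dy": -13.4, "dz": 6, "az": -100}
    - {"grip": 1, "dx": -17.4, "dy": -13.4, "dz": 6, "az": -100}

```text
validation failed for argument at $.in...
```

```bash
cat > w.py <<'E'
from h import *
import sys
o=ctrl.get_obs();print(o["time_s"],o["position"].__array__().round(4) if hasattr(o["position"],"__array__") else o["position"],np.degrees(o["ee_rot"]).round(1),np.round(o["q"],2))
w=ctrl.capture("wrist")
for l in ["spot_grip","spot_base","flood_mark"]:
    for d in ctrl.landmark_of(l,"wrist"): print(l,np.round(d["location"],1),round(d["confidence"],2),onz(*ray("wrist",d["location"],o),{"spot_grip":.08,"spot_base":0,"flood_mark":.024}[l]).round(3))
cv2.imwrite(sys.argv[1],w[:,:,::-1])
E
python3 w.py pics/w1.png
```

```text
0.6 [0.675  0.     0.2226] [180.  -0.  90.] [-0.03  0.47 -0.05  1.53  0.02  1.14 -0.08]
spot_base [356.5 208.3] 0.92 [ 0.541 -0.175  0.   ]
spot_base [100.7 126.7] 0.28 [0.464 0.134 0.   ]
flood_mark [ 99.3 123.6] 0.67 [0.473 0.132 0.024]
```

View pics/w1.png

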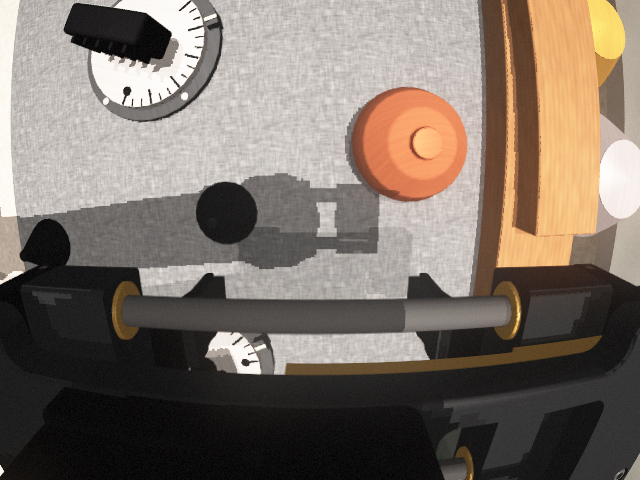

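The move was refused, so the picture is unchanged. The rows probably need every field, so I'll send them complete.

Request:
move_arm:
  increments:
    - {"grip": 1.0, "dx": -1.7, "dy": -1.3, "dz": 0.0, "ax": 0.0, "ay": 0.0, "az": -10.0}
    - {"grip": 1.0, "dx": -3.5, "dy": -2.7, "dz": 0.0, "ax": 0.0, "ay": 0.0, "az": -20.0}
    - {"grip": 1.0, "dx": -5.3, "dy": -4.0, "dz": 0.0, "ax": 0.0, "ay": 0.0, "az": -30.0}
    - {"grip": 1.0, "dx": -7.0, "dy": -5.4, "dz": 0.5, "ax": 0.0, "ay": 0.0, "az": -40.0}
    - {"grip": 1.0, "dx": -8.7, "dy": -6.7, "dz": 1.0, "ax": 0.0, "ay": 0.0, "az": -50.0}
    - {"grip": 1.0, "dx": -10.5, "dy": -8.0, "dz": 2.0, "ax": 0.0, "ay": 0.0, "az": -60.0}
    - {"grip": 1.0, "dx": -12.2, "dy": -9.4, "dz": 3.0, "ax": 0.0, "ay": 0.0, "az": -70.0}
    - {"grip": 1.0, "dx": -14.0, "dy": -10.7, "dz": 4.0, "ax": 0.0, "ay": 0.0, "az": -80.0}
    - {"grip": 1.0, "dx": -15.7, "dy": -12.0, "dz": 5.0, "ax": 0.0, "ay": 0.0, "az": -90.0}
    - {"grip": 1.0, "dx": -17.4, "dy": -13.4, "dz": 6.0, "ax": 0.0, "ay": 0.0, "az": -100.0}
    - {"grip": 1.0, "dx": -17.4, "dy": -13.4, "dz": 6.0, "ax": 0.0, "ay": 0.0, "az": -100.0}
    - {"grip": 1.0, "dx": -17.4, "dy": -13.4, "dz": 6.0, "ax": 0.0, "ay": 0.0, "az": -100.0}

```text
time_s: 2.3
position: [0.542, -0.1732, 0.1632]
ee_rot: [3.141, 0.002, -2.969]
force: [-0.1, 0.0, 0.8]
width: 0.0872
gripper_force: 0.0
```

```bash
python3 w.py pics/w2.png
```

```text
2.3 [ 0.542  -0.1732  0.1632] [ 1.800e+02  1.000e-01 -1.701e+02] [ 0.52  0.38 -0.37  1.84  0.16  0.95  1.83]
spot_base [223.9 311.3] 0.74 [ 0.541 -0.178  0.   ]
flood_mark [222.5 612.9] 0.75 [0.476 0.134 0.024]
```

View pics/w2.png

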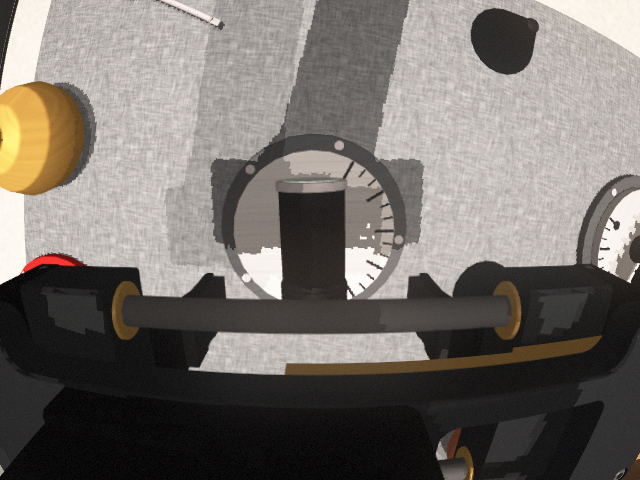

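Wrist picture: the tube lies straight between the fingers (edges at columns 280 to 346, rim at row 187). It sits a few pixels left of the finger centre line.

```bash
python3 -c "
from h import *
o=ctrl.get_obs()
for n,rc,z in [('rim',(187,311),.08),('tubeL',(240,280.5),.08),('tubeR',(240,346),.08),('baseL',(225,222.5),.012),('baseR',(225,406),.012),('baseT',(134,314),.012),('TCPfront',None,0)]:
  if rc: print(n,onz(*ray('wrist',rc,o),z).round(4))
"
```

```text
rim [ 0.5004 -0.1834  0.08  ]
tubeL [ 0.5395 -0.1977  0.08  ]
tubeR [ 0.5317 -0.1538  0.08  ]
baseL [ 0.5525 -0.2543  0.012 ]
baseR [ 0.5246 -0.0959  0.012 ]
baseT [ 0.4625 -0.1885  0.012 ]
```

Request:
move_arm:
  increments:
    - {"grip": 1.0, "dx": 0.1, "dy": -0.2, "dz": 2.5, "ax": 0.0, "ay": 0.0, "az": 0.0}
    - {"grip": 1.0, "dx": 0.1, "dy": -0.2, "dz": 5.0, "ax": 0.0, "ay": 0.0, "az": 0.0}
    - {"grip": 1.0, "dx": 0.1, "dy": -0.2, "dz": 7.5, "ax": 0.0, "ay": 0.0, "az": 0.0}
    - {"grip": 1.0, "dx": 0.1, "dy": -0.2, "dz": 9.5, "ax": 0.0, "ay": 0.0, "az": 0.0}
    - {"grip": 1.0, "dx": 0.1, "dy": -0.2, "dz": 10.2, "ax": 0.0, "ay": 0.0, "az": 0.0}
    - {"grip": 1.0, "dx": 0.1, "dy": -0.2, "dz": 10.2, "ax": 0.0, "ay": 0.0, "az": 0.0}
    - {"grip": 0.4, "dx": 0.1, "dy": -0.2, "dz": 10.2, "ax": 0.0, "ay": 0.0, "az": 0.0}
    - {"grip": 0.4, "dx": 0.1, "dy": -0.2, "dz": 10.2, "ax": 0.0, "ay": 0.0, "az": 0.0}
    - {"grip": 0.4, "dx": 0.1, "dy": -0.2, "dz": 10.2, "ax": 0.0, "ay": 0.0, "az": 0.0}
    - {"grip": 0.4, "dx": 0.1, "dy": -0.2, "dz": 10.2, "ax": 0.0, "ay": 0.0, "az": 0.0}
    - {"grip": 0.4, "dx": 0.1, "dy": -0.2, "dz": 10.2, "ax": 0.0, "ay": 0.0, "az": 0.0}
    - {"grip": 0.4, "dx": 0.1, "dy": -0.2, "dz": 10.2, "ax": 0.0, "ay": 0.0, "az": 0.0}
  grip_force: 40

```text
time_s: 4.0
position: [0.5403, -0.1759, 0.0606]
ee_rot: [3.141, -0.0, -2.967]
force: [-0.6, 0.4, 1.4]
width: 0.0435
gripper_force: 39.9
```

Request:
move_arm:
  increments:
    - {"grip": 0.4, "dx": 0.0, "dy": 0.0, "dz": 0.0, "ax": 0.0, "ay": 0.0, "az": 5.0}
    - {"grip": 0.4, "dx": 0.0, "dy": 0.0, "dz": 0.0, "ax": 0.0, "ay": 0.0, "az": 10.0}
    - {"grip": 0.4, "dx": 0.0, "dy": 0.0, "dz": 0.0, "ax": 0.0, "ay": 0.0, "az": 15.0}
    - {"grip": 0.4, "dx": 0.0, "dy": 0.0, "dz": 0.0, "ax": 0.0, "ay": 0.0, "az": 20.0}
    - {"grip": 0.4, "dx": 0.0, "dy": 0.0, "dz": 0.0, "ax": 0.0, "ay": 0.0, "az": 25.0}
    - {"grip": 0.4, "dx": 0.0, "dy": 0.0, "dz": 0.0, "ax": 0.0, "ay": 0.0, "az": 30.0}
    - {"grip": 0.4, "dx": 0.0, "dy": 0.0, "dz": 0.0, "ax": 0.0, "ay": 0.0, "az": 35.0}
    - {"grip": 0.4, "dx": 0.0, "dy": 0.0, "dz": 0.0, "ax": 0.0, "ay": 0.0, "az": 40.0}

```text
time_s: 5.0
position: [0.5406, -0.1742, 0.0606]
ee_rot: [3.14, -0.001, 2.617]
force: [0.3, 4.0, 2.1]
width: 0.0432
gripper_force: 39.9
```

Request:
move_arm:
  increments:
    - {"grip": 0.4, "dx": 0.0, "dy": 0.0, "dz": 0.0, "ax": 0.0, "ay": 0.0, "az": 6.0}
    - {"grip": 0.4, "dx": 0.0, "dy": 0.0, "dz": 0.0, "ax": 0.0, "ay": 0.0, "az": 12.0}
    - {"grip": 0.4, "dx": 0.0, "dy": 0.0, "dz": 0.0, "ax": 0.0, "ay": 0.0, "az": 18.0}
    - {"grip": 0.4, "dx": 0.0, "dy": 0.0, "dz": 0.0, "ax": 0.0, "ay": 0.0, "az": 24.0}
    - {"grip": 0.4, "dx": 0.0, "dy": 0.0, "dz": 0.0, "ax": 0.0, "ay": 0.0, "az": 30.0}
    - {"grip": 0.4, "dx": 0.0, "dy": 0.0, "dz": 0.0, "ax": 0.0, "ay": 0.0, "az": 34.0}
    - {"grip": 0.4, "dx": 0.0, "dy": 0.0, "dz": 0.0, "ax": 0.0, "ay": 0.0, "az": 37.0}
    - {"grip": 0.4, "dx": 0.0, "dy": 0.0, "dz": 0.0, "ax": 0.0, "ay": 0.0, "az": 37.0}
    - {"grip": 0.4, "dx": 0.0, "dy": 0.0, "dz": 0.0, "ax": 0.0, "ay": 0.0, "az": 37.0}

```text
time_s: 6.12
position: [0.5418, -0.1732, 0.0606]
ee_rot: [3.139, -0.002, 1.974]
force: [2.5, 5.6, -0.6]
width: 0.0431
gripper_force: 39.9
```

Run:
```python
from h import *
o=ctrl.get_obs();print(o["time_s"],np.degrees(o["ee_rot"]))
f=lambda i,r,c,h,k:cv2.resize(i[r:r+h,c:c+h],(k,k),interpolation=2)[:,:,::-1]
cv2.imwrite('pics/d.png',np.hstack([f(ctrl.capture('scene'),255,270,80,400),f(ctrl.capture('side'),185,245,80,400)]))
```

```text
6.125 [ 1.79835645e+02 -1.09927200e-01  1.13114759e+02]
```

View pics/d.png

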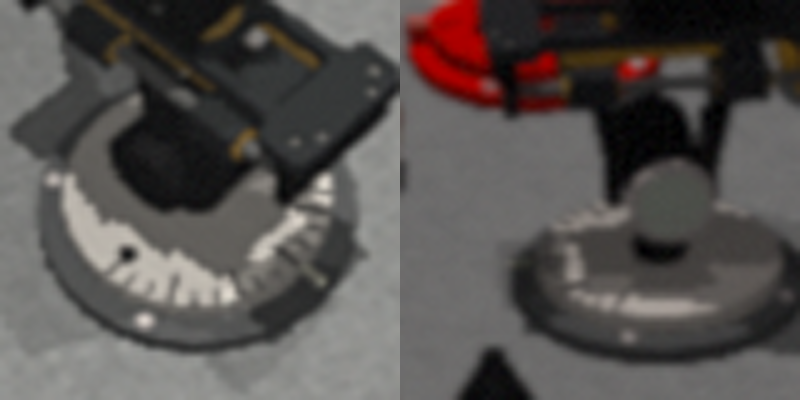

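The disc has turned with the head, and the dot is now at scene px (295.6,305.6). I'll release and rise straight up.

Request:
move_arm:
  increments:
    - {"grip": 1.0, "dx": 0.0, "dy": 0.0, "dz": 0.0, "ax": 0.0, "ay": 0.0, "az": 0.0}
    - {"grip": 1.0, "dx": 0.0, "dy": 0.0, "dz": 0.0, "ax": 0.0, "ay": 0.0, "az": 0.0}
    - {"grip": 1.0, "dx": 0.0, "dy": 0.0, "dz": 0.0, "ax": 0.0, "ay": 0.0, "az": 0.0}
    - {"grip": 1.0, "dx": 0.0, "dy": 0.0, "dz": 0.0, "ax": 0.0, "ay": 0.0, "az": 0.0}
    - {"grip": 1.0, "dx": 0.0, "dy": 0.0, "dz": 0.0, "ax": 0.0, "ay": 0.0, "az": 0.0}
    - {"grip": 1.0, "dx": 0.0, "dy": 0.0, "dz": -2.0, "ax": 0.0, "ay": 0.0, "az": 0.0}
    - {"grip": 1.0, "dx": 0.0, "dy": 0.0, "dz": -4.0, "ax": 0.0, "ay": 0.0, "az": 0.0}
    - {"grip": 1.0, "dx": 0.0, "dy": 0.0, "dz": -7.0, "ax": 0.0, "ay": 0.0, "az": 0.0}
    - {"grip": 1.0, "dx": 0.0, "dy": 0.0, "dz": -10.0, "ax": 0.0, "ay": 0.0, "az": 0.0}
    - {"grip": 1.0, "dx": 0.0, "dy": 0.0, "dz": -14.0, "ax": 0.0, "ay": 0.0, "az": 0.0}
    - {"grip": 1.0, "dx": -5.0, "dy": 0.0, "dz": -18.0, "ax": 0.0, "ay": 0.0, "az": 0.0}
    - {"grip": 1.0, "dx": -10.0, "dy": 0.0, "dz": -18.0, "ax": 0.0, "ay": 0.0, "az": 0.0}
    - {"grip": 1.0, "dx": -10.0, "dy": 0.0, "dz": -18.0, "ax": 0.0, "ay": 0.0, "az": 0.0}
    - {"grip": 1.0, "dx": -10.0, "dy": 0.0, "dz": -18.0, "ax": 0.0, "ay": 0.0, "az": 0.0}

```text
time_s: 7.98
position: [0.579, -0.2674, 0.2398]
ee_rot: [-3.141, -0.002, 1.972]
force: [-0.6, 0.1, 0.0]
width: 0.087
gripper_force: 0.0
```

```bash
python3 w.py pics/w3.png
python3 - <<'E'
from h import *
i=cv2.imread('pics/w3.png');f=lambda i,r,c,h:cv2.resize(i[r:r+h,c:c+h],(400,400),interpolation=2)
cv2.imwrite('pics/e.png',np.vstack([np.hstack([f(ctrl.capture('scene')[:,:,::-1],255,270,80),f(ctrl.capture('side')[:,:,::-1],185,245,80)]),])) 
cv2.imwrite('pics/e2.png',i)
C=np.array([.541,-.175])
for n,rc in [('dot',(305.6,295.6)),('idx',(310,333))]:
  x=onz(*ray('scene',rc),.024)[:2];print(n,x,np.degrees(np.arctan2(*(x-C)[::-1])))
E
```

```text
7.975 [ 0.579  -0.2674  0.2398] [-1.80e+02 -1.00e-01  1.13e+02] [ 0.32  0.39  0.06  1.61 -0.03  1.14  0.79]
spot_grip [114.6 316.1] 0.83 [ 0.54  -0.176  0.08 ]
spot_base [371.8 350.7] 0.76 [ 0.699 -0.438  0.   ]
spot_base [122.7 315.8] 0.63 [ 0.54  -0.177  0.   ]
spot_base [150.5  28.7] 0.59 [ 0.187 -0.332  0.   ]
dot [ 0.56414535 -0.22216005] -63.85897842431424
idx [ 0.61355433 -0.14282965] 23.91234195483369
```

View pics/w3.png

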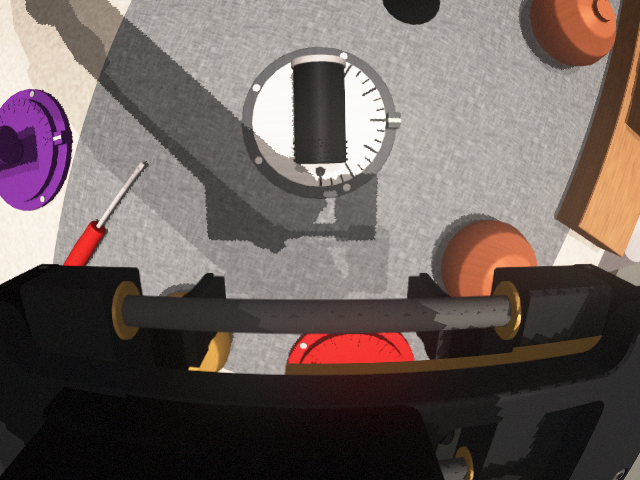

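View pics/e.png

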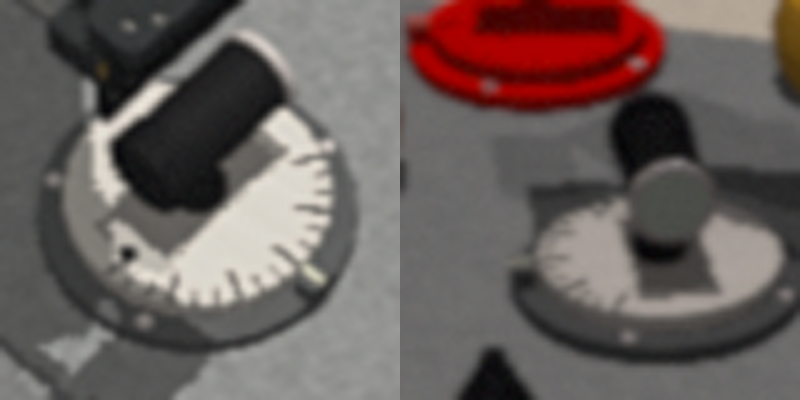

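In the wrist view the dot is at (320,172), straight below the disc centre at (319,121). The index is at (397,121), square to it, so the mount reads about 90 degrees. The scene view gives about 88. The gripper is clear.

```bash
python3 -c "
from cell import ctrl;print(ctrl.close_job())"
```

```text
the job is handed in; nothing more can be done
None
```

The spotlight's mount now reads about 90 degrees (88 to 90 by the two views) and has been let go; the arm never went near the floodlight's mount, and the job is handed in without a verdict shown.

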